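# Seat a column frit with one blow of the spring hammer

## Task

The column in the frit press still has its frit punch standing proud. Take the sprung hammer by its upright post, draw it back gently until the sear catches (the catch position is set differently every time, so feel for the rubber buffer just behind it and do not ram it), let go so that the sear holds it, then fire it by pressing the trigger gently so that the one blow drives the punch fully home. Fire it only with the trigger, let the trigger come up again, and leave the things around the press undisturbed.

Things in the scene. Friction and masses are not known exactly. Their poses are not given: they have to be found in the camera images.
- frit_press: Press fixed on the worktop: aluminium base plate 325 x 220 x 12 mm (x -125 to +200, y -95 to +125) with a steel spring hammer that swings level, and an HPLC column along +x in black cradles (x over 27, y 78 to 112, to 66 mm high). Origin: hammer's vertical pivot axis, plate underside; z up. At angle q the hammer points along (-sin q, cos q) here; drawing turns it counter-clockwise from above.
- draw_post (a point): Grip point on the axis of the hammer's upright steel post, 108 mm above the worktop: diameter 12 mm, standing on the hammer's end, 120 mm from the pivot axis. Its free part runs from 69 to 126 mm; nothing else of the press is higher than 80 mm. The point moves with the hammer.
- hammer (a joint): Hammer angle, rad. 0 = down with punch home; starts at 0.08 to 0.15 on the proud punch; grows as drawn. A spring pulls it back: 6 N at the post at first, 0.67 N more per 0.1 rad; riding over the sear adds 1 to 4 N in the last 0.5 rad. The sear snaps up behind it at an angle set anew each time, 0.70 to 1.20, and then holds it there. The buffer is met 0.04 rad (5 mm at the post) later.
- buffer (a joint): Compression in m of the rubber buffer just behind the catch, 0 when untouched; a spring of 6 N per mm, 95 mm from the pivot. Once it is met the pull at the post rises by about 4 N per mm of post travel. More than 0.004 (some 20 N extra at the post) counts as ramming it.
- trigger: Black button, diameter 19 mm, on a steel housing 34 x 34 mm, 53 mm high, at x -85, y -65 mm of frit_press. Origin: centre of its top, 65 mm above the worktop when up; z up. Travel 12 mm; trips after about 6 mm at 5 to 10 N, springs up again; 30 N at most. It is one piece with the sear: it also sinks 8 mm by itself while the hammer rides over the sear and pops up when the sear catches.
- punch (a joint): How far the punch (steel rod, 18 mm head at x 4 to 10, y 95, z 58 mm of frit_press) has gone in toward +x, in m. It starts at 0 to 0.005; 0.012 is fully home. It takes 24 N to move: the blow from the cocked hammer does it.
- ferrule_tin: Bystander: round tin, diameter 52, height 32 mm, standing loose on the base plate behind the pivot. Origin: centre of its underside.
- reagent_small: Bystander: small screw-cap bottle, diameter 44, height 86 mm, loose, left of the press. Origin: centre of its underside.
- beaker: Bystander: empty glass beaker, diameter 58, height 72 mm, loose, right of the press. Origin: centre of its underside.
- spanner: Bystander: open-ended spanner 129 mm long, 7 mm thick, lying loose right of the beaker. Origin: centre of its underside.
- hub_top (a point): Top centre of the hammer's pivot hub, 80 mm above the worktop. Round the pivot, under the hammer, swings a dark steel sear block that is clamped anywhere along its arc; it carries the sear and, on the side toward which the hammer is drawn, the buffer. Its parts reach 66 mm high; it dips with the trigger.

How it is judged:
By the outcome, as a careful person would: the job done as asked, in the order asked, and still so for the second after the job is handed in, with the robot touching nothing.
It also fails if it takes over 61 s, if anything falls off the work surface, if the arm or the gripper's body presses on something with over 40 N, if the wrist force passes 120 N, or if a joint passes its speed limit or range.

## Robot

A 6-joint arm with a two-finger parallel gripper is mounted at the origin on a cart in front of the work surface, level with it; the furniture and walls round the work are solid. World frame = base frame: x ahead of the robot, y to its left, z up, the work surface at z = 0. Lengths are in mm, angles in rad, forces in N, time in s.
With the tool pointing down it reaches from about 350 to 975 mm from the base axis. Payload 7.1 kg.
Tool frame: the origin (TCP) lies on the front face of the gripper's body, between the roots of the fingers; the fingertips stand 80 mm ahead of it and the grasp point (between the pads) lies 61 mm ahead of it (env.tips_ahead is the distance from the TCP to the fingertips, in mm); z points along the fingers, y is the line along which they close (so a half turn about z gives the same grasp; the last joint's range is limited). The gripper opens to 88 mm and grips with 3 to 60 N. Pads are 20 mm wide; open, the fingers measure 115 mm over their backs; the gripper's body (75 mm by 178 mm) begins 61 mm behind the grasp point.
Start: joints at [-1.229, 0.423, 1.63, -0, 1.089, -0.019], TCP at [220.656, -584.736, 302.675] pointing down, gripper open.
Joint ranges: [-3, 3], [-0.9, 2.11], [0.09, 2.58], [-1.31, 4.45], [0.11, 2.69], [-2.54, 2.54]. Speed limits (rad/s): [2.39, 2.39, 3.01, 3.14, 3.14, 3.14].

## Interface

Orientations are given as a unit quaternion [x, y, z, w].
In Python, from station import env, set_gripper, viewer, workorder gives the robot as it stands. Calls block until the motion is done:
- env.reach(position, orientation): joint-space move of the TCP to a pose.
- env.move_l(position, rot=None, rate=150, f_stop=None): straight line of the TCP; rot=None keeps the orientation; rate is the mean speed in mm/s. With f_stop (N) it stops when the force on the tool has changed by that much, and returns True; else False.
- env.move_joints(angles): joint-space move.
- set_gripper(opening): finger opening in mm; the grip force is fixed at half the most; returns when the fingers have stopped.
- env.hold(seconds).
- env.ik(position, orientation): joint angles nearest the present ones, or None.
- env.read_state(): the state.
- viewer.camera(name): name is "scene" or "side" or "wrist"; returns the picture (480x640x3 uint8, blue, green, red); there is no depth.
- viewer.camera_params(name): a dict with "fx", "fy", "cx", "cy" (pixels), "pose" (4x4, takes a point from camera to world coordinates); the wrist camera has in their place "tool_from_camera" (4x4, takes a point from camera to tool coordinates, whose origin is the TCP and whose axes are the flange's). Camera axes: x right, y up, looking along -z (the intrinsics and any distortion apply to the point x, -y, -z); pixel columns grow to the right and rows downward; lengths in mm; the calibration is good to about 2 mm. A picture is of the moment at which its call begins: read the wrist's pose just before it. camera_params takes no time and is no camera call.
A pose or a line that the arm cannot do raises env.IKError and nothing moves.
- workorder.sign_off(): hands the job in; it is judged then, once.
The state is a dict: "time_s": time; "qpos": joint angles; "dq": joint speeds; "tau": joint torques, N m; "tool_pos": TCP position; "orientation": TCP orientation; "force": force on the tool from outside, world axes, zero at the start; "wrist_torque": the same for the moment, N m; "width": finger opening in mm; "grip_force": force on a finger pad.
Only numpy, scipy, OpenCV 4.12 (cv2) and the standard library are available. Lean on these libraries where they do the work, as an engineer would, in place of code of your own. Each camera call takes 0.05 s, during which the arm holds its last target. There are 200 camera calls.

## Working session

There is one attempt and no reset: what is moved stays moved. The work goes in short steps, each a Python script; the robot and the scene stay as the last script left them, time stands still between calls to the robot, and variables do not carry over. Pictures are saved under pics/ and viewed, at most 10 in all, crops included, and the job is handed in when it is done.

```bash
ls; mkdir -p pics; python3 - <<'E'
from station import env, viewer
import cv2, numpy as np
for n in ("scene","side"):
    cv2.imwrite(f"pics/{n}0.png",viewer.camera(n))
for n in ("scene","side","wrist"):
    p=viewer.camera_params(n); print(n,{k:(np.round(v,3).tolist()) for k,v in p.items()})
s=env.read_state(); print(s["time_s"],s["orientation"],s["force"])
E
```

```text
pics
scene {'fx': 520.731, 'fy': 520.731, 'cx': 320.836, 'cy': 232.22, 'pose': [[0.911, 0.252, -0.327, 201.996], [-0.412, 0.577, -0.705, -895.529], [0.011, 0.777, 0.629, 862.925], [0.0, 0.0, 0.0, 1.0]]}
side {'fx': 470.512, 'fy': 470.512, 'cx': 323.731, 'cy': 233.698, 'pose': [[0.948, 0.186, -0.258, 281.061], [-0.318, 0.548, -0.774, -928.394], [-0.003, 0.815, 0.579, 761.417], [0.0, 0.0, 0.0, 1.0]]}
wrist {'fx': 351.138, 'fy': 351.138, 'cx': 318.1, 'cy': 241.465, 'tool_from_camera': [[0.001, 0.97, 0.243, 66.207], [1.0, -0.001, 0.001, -0.512], [0.002, 0.243, -0.97, -81.948], [0.0, 0.0, 0.0, 1.0]]}
0.1 [ 9.83777907e-01  1.79389416e-01 -1.15230201e-04 -6.73879213e-04] [ 0.02738022  0.62348274 -0.17107202]
```

View pics/scene0.png

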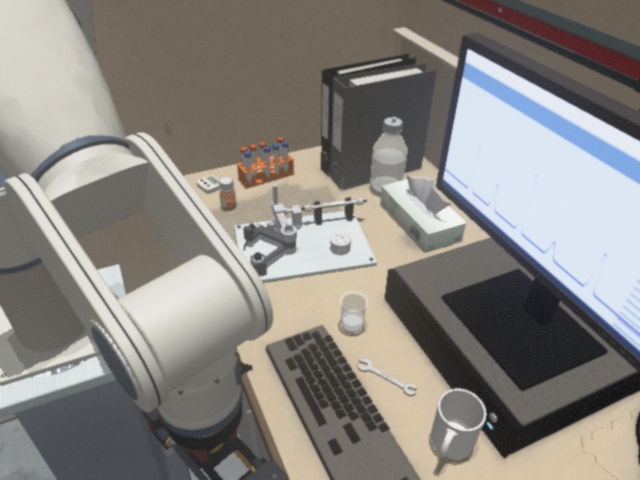

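View pics/side0.png

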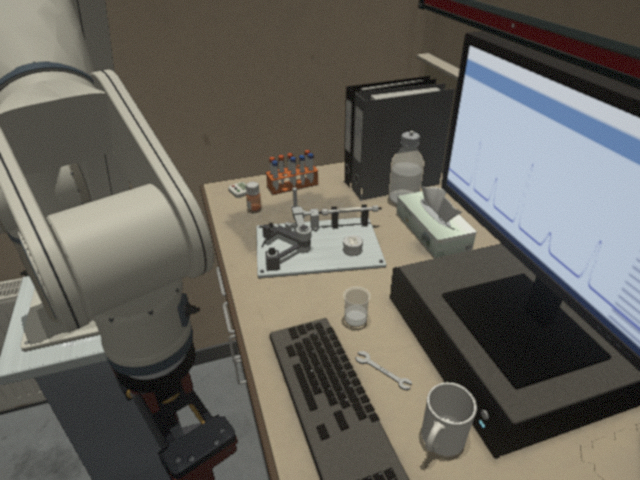

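```bash
cat > h.py <<'E'
from station import env, set_gripper, viewer, workorder
import cv2, numpy as np
from scipy.spatial.transform import Rotation as R
def cam(name, st=None):
    p=viewer.camera_params(name)
    if name=="wrist":
        T=np.eye(4);T[:3,:3]=R.from_quat(st["orientation"]).as_matrix();T[:3,3]=st["tool_pos"]
        p["pose"]=T@np.array(p["tool_from_camera"])
    return p
def ray(p,uv):
    d=np.array([(uv[0]-p["cx"])/p["fx"],-(uv[1]-p["cy"])/p["fy"],-1.])
    P=np.array(p["pose"]); return P[:3,3],P[:3,:3]@d
def onz(p,uv,z):
    o,d=ray(p,uv); return o+d*(z-o[2])/d[2]
def proj(p,X):
    P=np.linalg.inv(np.array(p["pose"])); c=P[:3,:3]@np.array(X)+P[:3,3]
    return p["cx"]+p["fx"]*c[0]/-c[2], p["cy"]-p["fy"]*c[1]/-c[2]
def tri(p1,uv1,p2,uv2):
    (o1,d1),(o2,d2)=ray(p1,uv1),ray(p2,uv2)
    t=np.linalg.lstsq(np.c_[d1,-d2],o2-o1,rcond=None)[0]
    a,b=o1+d1*t[0],o2+d2*t[1]; return (a+b)/2,np.linalg.norm(a-b)
def down(a): # tool down, tool x axis at angle a in world
    return R.from_matrix(np.array([[np.cos(a),np.sin(a),0],[np.sin(a),-np.cos(a),0],[0,0,-1.]]).T.T).as_quat()
E
python3 - <<'E'
from h import *
for n,pts in {"scene":[((242,279),12),((374,265),12),((289,233),80),((276,187),126),((353,330),0),((258,255),65),((228,207),0)],"side":[((258,273),12),((383,264),12),((304,230),80),((295,187),126),((355,325),0),((272,252),65),((254,210),0)]}.items():
    p=cam(n)
    for uv,z in pts: print(n,uv,z,onz(p,uv,z).round())
s=env.read_state();print(R.from_quat(s["orientation"]).as_matrix().round(2))
print(R.from_quat(down(-1.2)).as_matrix().round(2))
E
```

```text
scene (242, 279) 12 [404. -26.  12.]
scene (374, 265) 12 [ 710. -107.   12.]
scene (289, 233) 80 [538.  10.  80.]
scene (276, 187) 126 [556. 141. 126.]
scene (353, 330) 0 [ 576. -258.   -0.]
scene (258, 255) 65 [449. -19.  65.]
scene (228, 207) 0 [459. 278.   0.]
side (258, 273) 12 [408. -34.  12.]
side (383, 264) 12 [ 714. -100.   12.]
side (304, 230) 80 [542.  13.  80.]
side (295, 187) 126 [560. 153. 126.]
side (355, 325) 0 [ 575. -261.    0.]
side (272, 252) 65 [448. -30.  65.]
side (254, 210) 0 [460. 273.   0.]
[[ 0.94  0.35 -0.  ]
 [ 0.35 -0.94  0.  ]
 [ 0.   -0.   -1.  ]]
[[ 0.36 -0.93  0.  ]
 [-0.93 -0.36 -0.  ]
 [ 0.    0.   -1.  ]]
```

```bash
python3 - <<'E'
from h import *
import json
env.reach([425,20,350],down(0.0)); 
env.hold(0.2)
s=env.read_state(); im=viewer.camera("wrist"); cv2.imwrite("pics/w1.png",im)
json.dump({k:np.array(s[k]).tolist() for k in("tool_pos","orientation")},open("w1.json","w"))
env.move_l([425,110,350]); env.hold(0.2)
s=env.read_state(); im=viewer.camera("wrist"); cv2.imwrite("pics/w2.png",im)
json.dump({k:np.array(s[k]).tolist() for k in("tool_pos","orientation")},open("w2.json","w"))
print(s["time_s"],s["qpos"],s["force"])
E
```

```text
3.5833 [ 2.24726534e-01  8.07209466e-02  1.97353380e+00 -1.42696771e-04
  1.08741391e+00  1.79668629e+00] [ 0.59745766 -0.25244873 -0.74939686]
```

View pics/w1.png

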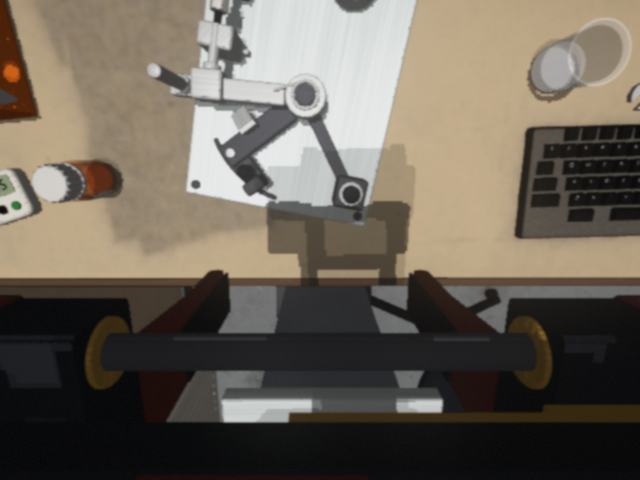

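View pics/w2.png

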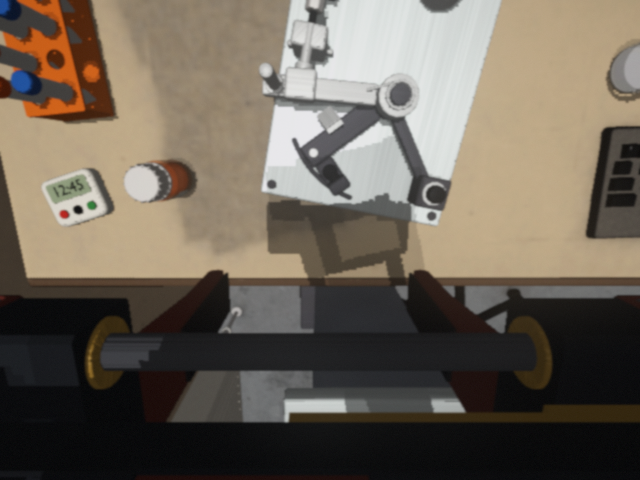

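The wrist views show the hub cap at about (306,94) and (401,94), the trigger at (351,193) and (433,192), and the post top at (154,71) and (266,70). The plate's near corners in the first view are (188,191) and (364,223).

```bash
python3 - <<'E'
from h import *
import json
c=[];P=[]
for n,g in(("w1",dict(hub=(306,94),trig=(351,193))),("w2",dict(hub=(401,94),trig=(433,192)))):
    im=cv2.imread(f"pics/{n}.png"); gr=cv2.cvtColor(im,cv2.COLOR_BGR2GRAY); d={}
    for k,(u,v) in g.items():
        w=gr[v-16:v+17,u-16:u+17]; m=(w<95).astype(np.uint8)
        _,lab,st,ce=cv2.connectedComponentsWithStats(m); l=lab[16,16]
        d[k]=ce[l]+[u-16,v-16]; print(n,k,d[k].round(1),st[l][4] if l else "bad")
    c.append(d);P.append(cam("wrist",json.load(open(n+".json"))))
    for k,z in(("hub",80),("trig",65)): print(onz(P[-1],d[k],z).round(1))
for k in c[0]: print(k,tri(P[0],c[0][k],P[1],c[1][k]))
print("post",tri(P[0],(154,71),P[1],(266,70)),onz(P[0],(154,71),126),onz(P[1],(266,70),126))
print("corner",onz(P[0],(187,192),12),onz(P[0],(364,223),12),onz(P[1],(262,191),12),onz(P[1],(438,225),12))
for n in("scene","side"): 
    p=cam(n);im=cv2.imread(f"pics/{n}0.png")
    for k,z in(("hub",80),("trig",65)): print(n,k,np.round(proj(p,onz(P[0],c[0][k],z)),1))
o=[cv2.resize(cv2.imread(f"pics/{n}.png")[y:y+150,x:x+200],None,fx=4 if 0 else 3,fy=3,interpolation=cv2.INTER_CUBIC) for n,x,y in(("w2",255,40),)]
cv2.imwrite("pics/c1.png",o[0])
E
```

```text
w1 hub [306.   93.7] bad
w1 trig [351.  194.3] 230
[545.2  32.   80. ]
[449.8 -13.6  65. ]
w2 hub [400.6  94.5] 267
w2 trig [431.8 192. ] 659
[544.4  33.1  80. ]
[452.   -7.9  65. ]
hub (array([545.52221431,  32.1250933 ,  75.42757564]), np.float64(0.7805980731153652))
trig (array([448.28600652, -15.72000956,  40.91660097]), np.float64(2.3726376726902347))
post (array([555.38179396, 151.83693685, 126.58797812]), np.float64(0.6098129884752028)) [555.19341208 152.0607718  126.        ] [555.81796596 151.92898951 126.        ]
corner [446.55834036 176.99888916  12.        ] [408.98573521 -35.02280721  12.        ] [447.67241921 177.23422631  12.        ] [406.36779734 -35.56573881  12.        ]
scene hub [288.4 227. ]
scene trig [257.4 253.5]
side hub [303.1 225.9]
side trig [271.2 247.9]
```

View pics/c1.png

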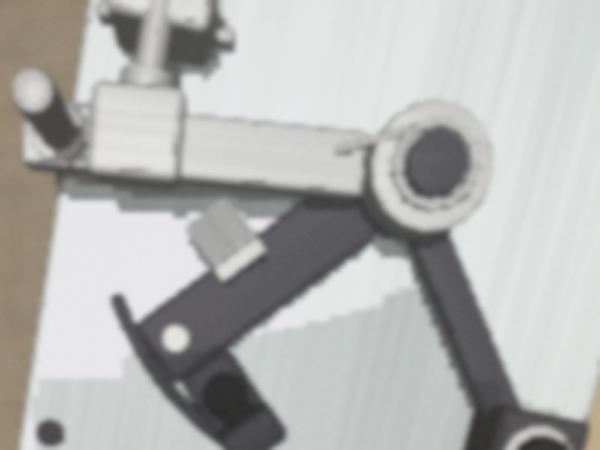

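```bash
cat >> h.py <<'E'
HUB=np.array([545.,32.5]); YAW=-0.182
def arc(q,r=120.0,z=169): 
    th=YAW+np.pi/2+q; return [*(HUB+r*np.array([np.cos(th),np.sin(th)])),z], down(th)
def pull(s,q): # force component clockwise (spring pulling hammer back), and radial
    th=YAW+np.pi/2+q; f=np.array(s["force"])[:2]
    return f@[np.sin(th),-np.cos(th)], f@[np.cos(th),np.sin(th)]
E
python3 - <<'E'
from h import *
for q in np.arange(0.1,1.31,0.2):
    j=env.ik(*arc(q)); print(round(q,1),None if j is None else np.round(j,2))
q=0.094+2/120
p,o=arc(q); env.reach([p[0],p[1],235],o); env.move_l(p,rate=80,f_stop=8)
env.hold(.2); s=env.read_state(); print("pre",s["tool_pos"],s["force"],s["width"])
set_gripper(0); env.hold(.2); s=env.read_state(); print(s["time_s"],s["width"],s["grip_force"],s["force"],pull(s,q))
cv2.imwrite("pics/g.png",cv2.resize(viewer.camera("scene")[140:310,180:400],None,fx=3,fy=3))
E
```

```text
0.1 [ 0.25  0.54  1.82 -0.    0.78  0.33]
0.3 [ 0.26  0.51  1.87 -0.    0.76  0.14]
0.5 [ 0.26  0.48  1.93 -0.    0.73 -0.06]
0.7 [ 0.25  0.46  1.98 -0.    0.71 -0.27]
0.9 [ 0.23  0.43  2.03 -0.    0.68 -0.48]
1.1 [ 0.2   0.41  2.07 -0.    0.66 -0.71]
1.3 [ 0.17  0.39  2.1  -0.    0.65 -0.95]
pre [553.82976221 152.26463884 169.54903697] [ 0.4274885   0.62848238 -0.31679025] 87.51984785320633
7.4917 11.57311658415576 30.001768469810486 [ 5.06362751 -0.65354458 -3.53888162] (np.float64(5.0973299696744325), np.float64(-0.2909833431056701))
```

View pics/g.png

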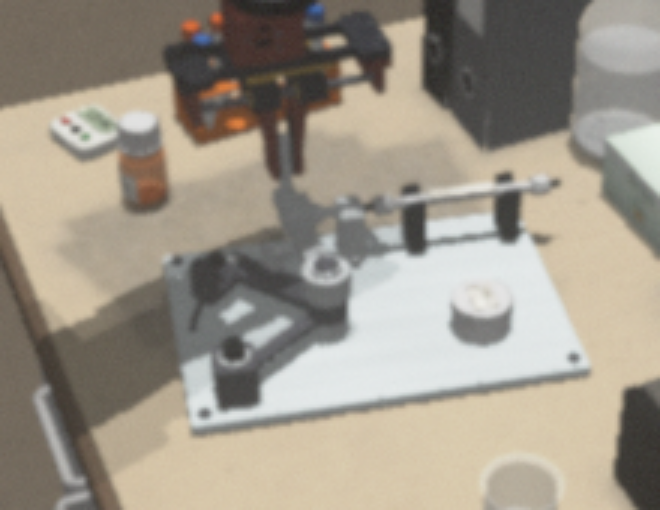

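```bash
python3 - <<'E'
from h import *
q=0.111; log=[]; t0=env.read_state()["time_s"]
while q<1.27:
    dq=0.04 if q<0.62 else 0.011
    q+=dq; p,o=arc(q); env.move_l(p,rot=o,rate=50 if q<.62 else 25)
    s=env.read_state(); f,r=pull(s,q); e=f-(5.3+6.7*(q-.1))
    log.append((round(q,3),round(f,1),round(r,1),round(float(s["force"][2]),1),round(e,1)))
    if e>7: print("STOP"); break
    if abs(r)>15 or s["time_s"]-t0>25: print("ABORT"); break
print(s["time_s"],s["width"]); print(*log[::1])
E
```

```text
STOP
17.1333 11.36260931900288
(0.151, np.float64(6.3), np.float64(-0.0), -5.0, np.float64(0.7)) (0.191, np.float64(7.5), np.float64(-0.4), -5.8, np.float64(1.6)) (0.231, np.float64(7.6), np.float64(-0.8), -5.7, np.float64(1.4)) (0.271, np.float64(7.3), np.float64(-0.4), -6.4, np.float64(0.8)) (0.311, np.float64(7.7), np.float64(-0.4), -7.5, np.float64(1.0)) (0.351, np.float64(9.2), np.float64(-0.6), -8.7, np.float64(2.2)) (0.391, np.float64(7.8), np.float64(-0.5), -6.9, np.float64(0.5)) (0.431, np.float64(7.1), np.float64(0.2), -6.2, np.float64(-0.4)) (0.471, np.float64(7.3), np.float64(0.8), -7.7, np.float64(-0.5)) (0.511, np.float64(7.9), np.float64(0.7), -8.4, np.float64(-0.2)) (0.551, np.float64(8.6), np.float64(0.5), -7.7, np.float64(0.2)) (0.591, np.float64(9.0), np.float64(1.1), -8.5, np.float64(0.5)) (0.631, np.float64(9.0), np.float64(0.9), -8.6, np.float64(0.2)) (0.642, np.float64(8.7), np.float64(1.3), -8.6, np.float64(-0.2)) (0.653, np.float64(8.6), np.float64(1.6), -8.4, np.float64(-0.4)) (0.664, np.float64(8.8), np.float64(0.9), -8.1, np.float64(-0.2)) (0.675, np.float
[... 737 characters left out ...]
loat64(2.4), -8.4, np.float64(-0.7)) (0.807, np.float64(10.5), np.float64(2.3), -9.3, np.float64(0.5)) (0.818, np.float64(10.6), np.float64(3.2), -9.4, np.float64(0.5)) (0.829, np.float64(10.0), np.float64(3.2), -8.7, np.float64(-0.2)) (0.84, np.float64(9.9), np.float64(2.7), -8.3, np.float64(-0.4)) (0.851, np.float64(10.5), np.float64(2.7), -8.6, np.float64(0.1)) (0.862, np.float64(11.5), np.float64(3.1), -9.8, np.float64(1.1)) (0.873, np.float64(13.0), np.float64(3.9), -10.6, np.float64(2.5)) (0.884, np.float64(15.0), np.float64(4.7), -11.7, np.float64(4.4)) (0.895, np.float64(16.4), np.float64(4.2), -13.2, np.float64(5.8)) (0.906, np.float64(17.8), np.float64(4.9), -14.6, np.float64(7.1))
```

Buffer contact began at about 0.86, with 7 N extra at the stop. The sear should therefore be near 0.82, so I'll ease back onto it.

```bash
python3 - <<'E'
from h import *
q=0.906; log=[]
while q>0.76:
    q-=0.008; p,o=arc(q); env.move_l(p,rot=o,rate=25); env.hold(.05)
    s=env.read_state(); f,r=pull(s,q); log.append((round(q,3),round(float(f),1),round(float(r),1)))
    if f<0.5: print("SEAR"); break
print(s["time_s"],s["width"]); print(*log)
cv2.imwrite("pics/b.png",cv2.resize(viewer.camera("scene")[140:310,180:400],None,fx=3,fy=3))
E
```

```text
SEAR
22.2333 11.231145041939275
(0.898, 17.1, 4.4) (0.89, 15.1, 5.3) (0.882, 14.7, 4.4) (0.874, 13.3, 4.3) (0.866, 11.4, 3.9) (0.858, 11.2, 2.8) (0.85, 11.3, 3.2) (0.842, 11.0, 3.0) (0.834, 10.9, 2.1) (0.826, 11.4, 2.3) (0.818, 9.6, 3.3) (0.81, 8.5, 2.3) (0.802, 6.3, 1.8) (0.794, 5.4, 1.4) (0.786, 5.2, 2.8) (0.778, 3.2, 2.1) (0.77, -0.5, 1.4)
```

View pics/b.png

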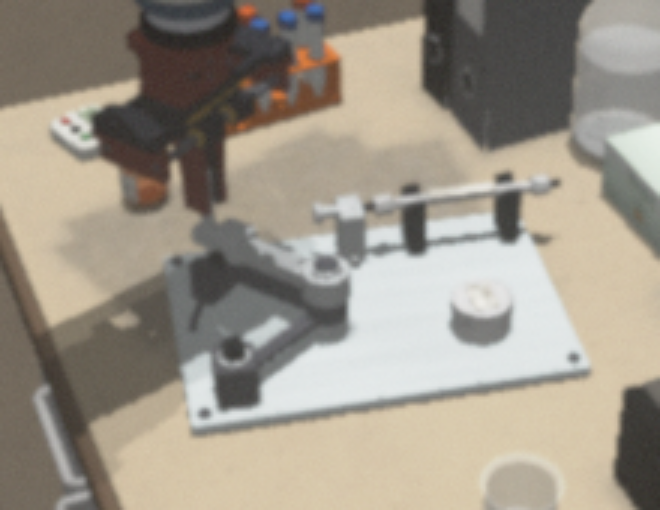

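Punch head and column are visible with the hammer held behind the sear, and the pull at the post is now zero. Next I'll release the post and go to the trigger.

```bash
python3 - <<'E'
from h import *
set_gripper(45); s=env.read_state(); print(s["force"],s["width"])
p=np.array(s["tool_pos"]); env.move_l([p[0],p[1],240],rate=120)
set_gripper(0)
o=down(np.pi/2)
env.reach([449.8,-15,200],o); 
cv2.imwrite("pics/t.png",cv2.resize(viewer.camera("scene")[140:310,180:400],None,fx=3,fy=3))
env.move_l([449.8,-15,154],rate=80,f_stop=8); s=env.read_state(); print(s["time_s"],s["tool_pos"],s["force"],s["width"])
E
```

```text
[ 0.10757111 -1.12062072  1.00854839] 44.84805459804108
25.975 [449.99585261 -14.80710166 154.08541646] [0.66384787 0.53015669 1.24245022] 0.7879140851494907
```

View pics/t.png

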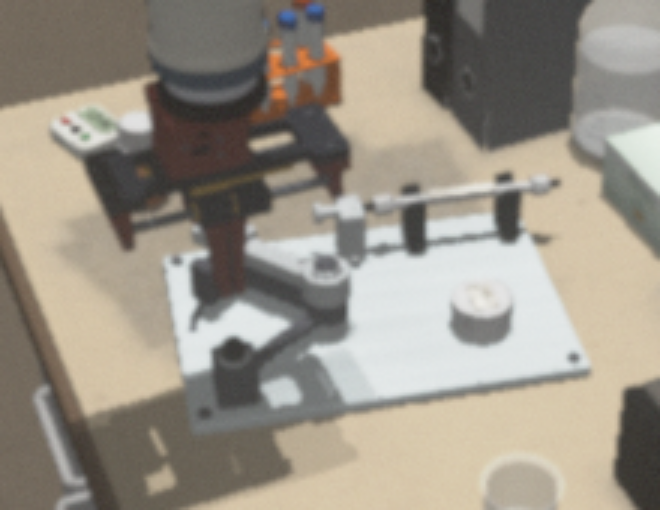

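The hammer stays cocked on the sear and the fingers are clear of the post. Now I'll press the trigger gently.

```bash
python3 - <<'E'
from h import *
b=env.read_state()["force"][2]; log=[]
for z in np.arange(147,134.4,-1):
    env.move_l([449.8,-15,z],rate=20); s=env.read_state(); f=s["force"][2]-b
    log.append((float(z),round(float(f),1),round(float(s["tool_pos"][2]),1)))
    if f>20: print("FORCE"); break
    if z<=136.5 : break
env.hold(.3)
env.move_l([449.8,-15,165],rate=60); env.move_l([449.8,-15,300],rate=200)
print(*log); env.hold(.5)
env.reach([425,-150,350],down(0.0)) 
env.hold(.2); s=env.read_state(); print(s["time_s"],s["force"])
cv2.imwrite("pics/f.png",cv2.resize(viewer.camera("scene")[140:310,180:400],None,fx=3,fy=3))
E
```

```text
(147.0, -1.1, 147.0) (146.0, -1.3, 146.0) (145.0, 3.6, 145.2) (144.0, 4.4, 144.1) (143.0, 4.8, 143.1) (142.0, 5.4, 142.2) (141.0, 4.6, 141.2) (140.0, 4.7, 140.2) (139.0, 3.3, 139.1) (138.0, 4.0, 138.1) (137.0, 5.1, 137.1) (136.0, 4.0, 136.2)
32.8417 [-0.31764383 -0.05361327  0.30418686]
```

View pics/f.png

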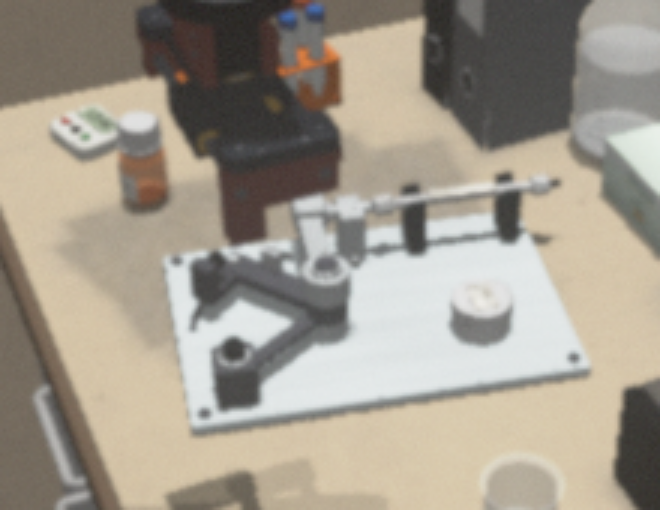

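The hammer has fired and lies against the punch, the trigger is up, and the bystanders haven't moved. I'll measure the hammer angle from the first wrist view pose.

```bash
python3 - <<'E'
from h import *
env.reach([425,20,350],down(0.0)); env.hold(.2)
s=env.read_state(); im=viewer.camera("wrist"); p=cam("wrist",s)
for q in(0,.04,.08): print(q,np.round(proj(p,arc(q,z=126)[0]),1))
print(s["time_s"]); a=cv2.imread("pics/w1.png")
cv2.imwrite("pics/e.png",cv2.resize(np.vstack([a[20:120,130:330],im[20:120,130:330]]),None,fx=3,fy=3,interpolation=cv2.INTER_CUBIC))
E
```

```text
0 [153.1  55.6]
0.04 [152.8  62.2]
0.08 [152.8  68.7]
33.8083
```

View pics/e.png

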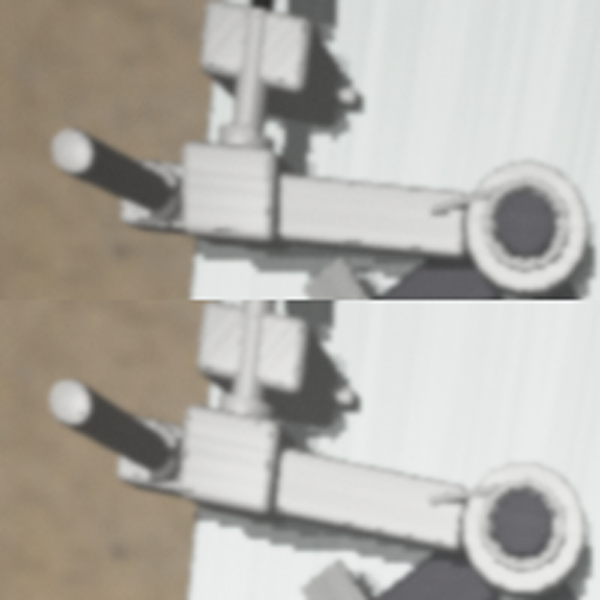

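The post top is at (153.7, 54.3), which gives q ≈ 0, so the punch is home.

```bash
python3 -c "
from h import *
print(workorder.sign_off())"
```

```text
the job is handed in; nothing more can be done
None
```

The hammer was cocked on the sear and fired once with the trigger; the final camera view puts the hammer at about 0 rad, so the punch is home. The trigger came back up, the bystanders in view had not moved, and the job is handed in at about 34 s; the verdict was not shown.

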